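# Index the decorating turntable to the next slot

### The arm

A 6-joint arm with a two-finger parallel gripper is mounted at the origin on the work surface. World frame = base frame: x ahead of the robot, y to its left, z up, the work surface at z = 0. Lengths are in mm, angles in rad, forces in N, time in s.
With the tool pointing down it reaches from about 350 to 875 mm from the base axis. Payload 4.2 kg.
Tool frame: the origin (TCP) lies at the very end of the fingers, on their centre line; the grasp point (between the pads) lies 19 mm behind it (pinch_z is the distance from the TCP to the grasp point, in mm); z points along the fingers, y is the line along which they close (so a half turn about z gives the same grasp; the last joint's range is limited). The gripper opens to 85 mm and grips with 20 to 120 N. Pads are 22 mm wide; open, the fingers measure 114 mm over their backs; the gripper's body (76 mm by 85 mm) begins 54 mm behind the grasp point. The pads swing forward as they close: fully open they stand 13 mm farther back than shut.
Start: joints at [-0.976, 0.385, 0.008, 0, -1.194, -0.259], TCP at [205.968, -590.065, 231.312] pointing down, gripper open.
Joint ranges: [-3.14, 3.14], [-1.21, 2.06], [-1.07, 1.41], [-3.16, 2.05], [-2.99, -0.16], [-3.1, 3.1]. Speed limits (rad/s): [2.79, 2.79, 3.14, 3.14, 3.14, 3.14].

### API

Orientations are given as a unit quaternion [x, y, z, w].
In Python, from bench import * gives the robot as it stands.
- The arm moves only by the tool arm_command, never from a script. Its argument "steps" is one flat list of numbers, 4 for each row, row after row: the shift along the tool's x, y, z in m, then the turn about the tool's z in rad. In form: [tx, ty, tz, roll, tx, ty, tz, roll, ...]. A call has 1 to 20 rows; each row shifts and turns the commanded pose from where the row before left it, along the tool's axes as they then stand; what a row does not reach is not made up. A row lasts 1/8 s, in which the tool goes at most 62.5 mm and 10.7 degrees, less where a joint would pass 70% of its speed; a pose out of reach is approached as far as the arm can. A call with a gripper value outside its range is refused whole. "grip" is the finger opening in m, from 0 to 0.0854, set as the call begins (left out, the last holds). The fingers move at their own pace and stop on an object; the grip force is fixed at half the most. Time passes only in rows, so rows that do not move let the fingers close. It gives the time, the measured TCP pose, the force, the opening and the grip force at its end, in the units of the state.
- read_state(): the state, without advancing time (a new reading comes with each control period).
- get_image(name): name is "scene" or "top" or "wrist"; returns the picture (480x640x3 uint8, red, green, blue); there is no depth.
- get_calibration(name): a dict with "camera_matrix" (3x3 intrinsics, pixels), "k1" (the pictures are not rectified: a ray, as slopes to the right and down, at radius r is drawn at 1 + k1 r^2 times it, then the intrinsics apply), "cam_to_world" (4x4, takes a point from camera to world coordinates). Camera axes: x right, y down, z forward; pixel columns grow to the right and rows downward; lengths in mm; the calibration is good to about 2 mm. A picture is of the moment at which its call begins: read the wrist's pose just before it. get_calibration takes no time and is no camera call; for the wrist camera it gives the pose at the moment of the call.
- job_done(): hands the job in; it is judged then, once.
The state is a dict: "clock": time; "joints": joint angles; "joint_vel": joint speeds; "joint_efforts": joint torques, N m; "position": TCP position; "ee_rot": TCP orientation; "contact_force": force on the tool from outside, world axes, zero at the start; "wrist_torque": the same for the moment, N m; "gripper_width": finger opening in mm; "grasp_force": force on a finger pad.
Only numpy, scipy, OpenCV 4.12 (cv2) and the standard library are available. Lean on these libraries where they do the work, as an engineer would, in place of code of your own. Each camera call takes 0.05 s, during which the arm holds its last target. There are 200 camera calls.

### The job

Press the index plunger of the decorating turntable down until its tooth is free, turn the table counter-clockwise (seen from above) to the very next slot, and let the plunger spring fully back out so that the table is locked there. It takes only a fingertip, nothing needs gripping: leave the vase standing where it is on the wheel, do not disturb the tin, cup and jar, and finish clear of everything.

Things in the scene. Friction and masses are not known exactly. Their poses are not given: they have to be found in the camera images.
- stand: The fixed turntable stand, screwed down. Origin on the turning axis at the work surface; z up. Round dark foot of 92 mm radius; above it a fixed octagonal aluminium index plate, z 50 to 57 mm, flats 124 mm from the axis (corners 134 mm), with an open slot 13 mm wide in the middle of each of its eight sides, 45 degrees apart. The stand's own +x points to the slot in which the tooth sits at the start. The stand's place and yaw vary.
- wheel (a joint): Turning of the dark steel wheel (disc with a cork pad, of 100 mm radius, top at z 74 mm, with an index arm reaching out to 164 mm from the axis) about the vertical stand axis, rad; 0 at the start (locked in the first slot), grows counter-clockwise seen from above; the next slot is at 0.785. It turns with light friction (about 0.12 N m) and stays where it is left. A slot leaves about 0.012 rad of play either way. All that the arm carries (plunger, post) turns with it.
- plunger (a joint): How far the plunger is pressed down, m: 0 fully out (locked when in a slot), 0.012 at the bottom stop. Spring 4.5 N at the top, 8 N at the bottom. Its tooth, 10 mm wide, points to the axis and sits in the slot; it is free below the index plate from about 0.007. Let go between slots, the plunger rises only until the tooth rides on the plate's underside (about 0.006), and it springs up by itself when the next slot comes over it, stopping the table there.
- plunger_top (a point): Centre of the flat top of the plunger's black mushroom head, a disc of 40 mm diameter, 8 mm thick, 145 mm from the turning axis at the end of the arm; top 100 mm above the work surface when out, and goes down as it is pressed.
- post_top (a point): Top centre of the upright flat steel push post fixed to the arm just ahead (counter-clockwise) of the plunger head, about 148 mm from the axis: 8 mm thick along the turning direction, 30 mm wide radially, top 116 mm above the work surface, 16 mm above the head when that is out. Its clockwise face is 27 mm from the plunger's centre line, so a fingertip set on the head can push it round. It turns with the wheel.
- vase: Loose white vase, 110 mm high, widest radius 38 mm, standing near the middle of the wheel; origin at the centre of its foot, z up along it. It rides round with the wheel.
- tin: Loose paint tin, 80 mm diameter, 90 mm high; origin under its centre. Bystander.
- cup: Loose blue cup, 72 mm rim diameter, 80 mm high; origin under its centre. Bystander.
- jar: Loose glass jar with black cap, 56 mm diameter, 70 mm high; origin under its centre. Bystander.
Things that resemble listed ones, but are neither listed nor needed, are in the scene too. What is shaped like the vase but purple or yellow is not meant.

How it is judged (in metres and radians):
On the way, in this order (a step that is already met when the one before it is completed fails the run):
1. the plunger is pressed down far enough to free its tooth (more than 7 mm) while the table is still at the first slot (value of joint plunger above 0.007 m and value of joint wheel below 0.15 rad), for 0.1 s.
2. the table is turned counter-clockwise past half way (value of joint wheel above 0.4 rad), for 0.1 s.
At the end, for the whole second after the job is handed in: The wheel stands still, 0.785 rad (within 0.035) counter-clockwise of its start, with the plunger sprung back out to within 1.5 mm; the vase stands upright on the wheel within 35 mm of the axis; the robot touches nothing (value of joint wheel between 0.75 and 0.82 rad and velocity of joint wheel between -0.03 and 0.03 rad/s and value of joint plunger below 0.0015 m and angle between vase's own z axis and vertical below 0.1 rad and horizontal distance between vase and stand below 0.035 m and height (world z) of vase between 0.07 and 0.08 m).
It fails at once if the table is turned clockwise by more than 0.1 rad (value of joint wheel below -0.1 rad).
It fails at once if the table is turned beyond the next slot (more than 0.95 rad) (value of joint wheel above 0.95 rad).
It fails at once if the table is forced round with the plunger still out (value of joint wheel between 0.12 and 0.65 rad and value of joint plunger below 0.003 m).
It fails at once if the vase is lifted, tipped or shoved off the middle of the wheel (height (world z) of vase above 0.085 m or angle between vase's own z axis and vertical above 0.3 rad or horizontal distance between vase and stand above 0.035 m).
It fails at once if the tin, cup or jar is moved more than 15 mm (distance of any of tin, cup, jar from where it was at the start of the episode above 0.015 m).
It also fails if it takes over 48 s, if anything falls off the work surface, if the arm or the gripper's body presses on something with over 40 N, if the wrist force passes 120 N, or if a joint passes its speed limit or range.

## Working session

There is one attempt and no reset: what is moved stays moved. The work goes in short steps, Python scripts to look and compute and a tool call to move; the robot and the scene stay as the last step left them, time stands still between calls to the robot, and variables do not carry over. Pictures are saved under pics/ and viewed, at most 10 in all, crops included, and the job is handed in when it is done.

Besides the shell and the picture viewer there is one more tool, called after "Emit:" by a JSON object that holds its "method" and its "body", one argument or row to a line. arm_command: Moves the arm, as the interface text tells. Its arguments: {"type":"object","properties":{"steps":{"type":"array","items":{"type":"number"}},"grip":{"type":"number"}},"required":["steps"]}

```bash
mkdir -p pics; cat > h.py <<'E'
from bench import *
import numpy as np, cv2
def ray(n,uv,c=None):
    c=c or get_calibration(n);K=np.array(c["camera_matrix"]);T=np.array(c["cam_to_world"])
    d=np.array([(uv[0]-K[0,2])/K[0,0],(uv[1]-K[1,2])/K[1,1]]);s=d.copy()
    for _ in range(20): s=d/(1+c["k1"]*(s@s))
    return T[:3,3],T[:3,:3]@np.array([s[0],s[1],1])
def onz(n,uv,z):
    o,d=ray(n,uv);return (o+d*(z-o[2])/d[2]).round(1)
def save(n,f):
    im=np.array(get_image(n));cv2.imwrite(f,im[:,:,::-1]);return im
E
python3 - <<'E'
from h import *
s=read_state();print(s["position"],s["ee_rot"])
save("top","pics/top1.png");save("scene","pics/scene1.png")
print(get_calibration("top"))
E
```

```text
[ 205.76966321 -589.52665812  230.23827847] [-1.67013348e-01  9.85954048e-01  1.05290864e-03 -2.19942584e-04]
{'camera_matrix': array([[540.83458297,   0.        , 325.82173903],
       [  0.        , 540.83458297, 245.90492768],
       [  0.        ,   0.        ,   1.        ]]), 'k1': -0.13322113390431461, 'cam_to_world': array([[ 2.78035319e-02, -9.96845552e-01,  7.43364582e-02,
         5.06773765e+02],
       [-9.99550786e-01, -2.85571917e-02, -9.09469455e-03,
         8.99633902e+00],
       [ 1.11888463e-02, -7.40502006e-02, -9.97191746e-01,
         1.29651207e+03],
       [ 0.00000000e+00,  0.00000000e+00,  0.00000000e+00,
         1.00000000e+00]])}
```

View pics/top1.png

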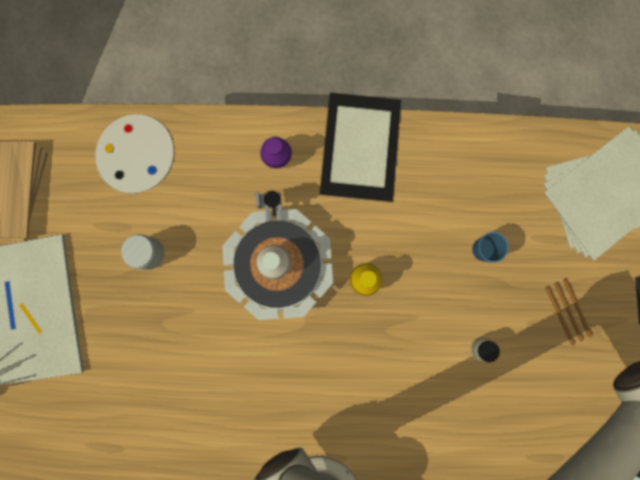

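View pics/scene1.png

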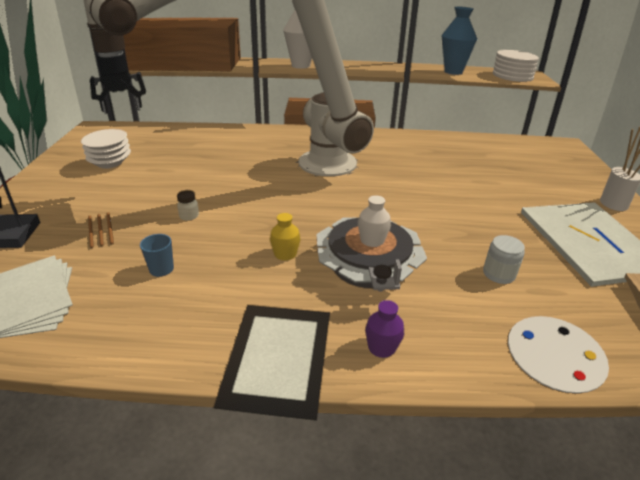

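The top view shows the wheel centred near (277,264). The black head is at (272,199), with the post on its left, the counter-clockwise side, at (261,200). The purple decoy at (276,152) is outside the path, and the tin (143,252), cup (491,247) and jar (486,351) are far off.

```bash
python3 - <<'E'
from h import *
im=cv2.imread("pics/top1.png");hsv=cv2.cvtColor(im,cv2.COLOR_BGR2HSV)
# cork ring/dark wheel outline: dark pixels around wheel
dark=((hsv[...,2]<85)).astype(np.uint8)
def big(m,x0,y0,x1,y1):
    q=np.zeros_like(m);q[y0:y1,x0:x1]=m[y0:y1,x0:x1]
    c=max(cv2.findContours(q,cv2.RETR_EXTERNAL,cv2.CHAIN_APPROX_NONE)[0],key=cv2.contourArea);return c
w=big(dark,225,214,335,315)
e=cv2.minEnclosingCircle(w);print("wheel",e,cv2.fitEllipse(w))
k=(hsv[...,2]<45).astype(np.uint8)
h=big(k,262,185,290,211);print("head",cv2.minEnclosingCircle(h),cv2.fitEllipse(h))
W=onz("top",cv2.fitEllipse(w)[0],74);H=onz("top",cv2.minEnclosingCircle(h)[0],100)
print(W,H,np.hypot(*(H-W)[:2]),np.arctan2(*(H-W)[1::-1]))
print("post",onz("top",(261,200),116))
cv2.imwrite("pics/c1.png",cv2.resize(im[170:330,200:360],None,fx=3.75,fy=3.75,interpolation=cv2.INTER_CUBIC))
E
```

```text
wheel ((277.11126708984375, 263.47698974609375), 43.06822204589844) ((277.0081787109375, 263.4920349121094), (84.39225769042969, 85.0872573852539), 43.45790100097656)
head ((271.5, 199.5), 7.905794143676758) ((271.5273742675781, 198.99354553222656), (13.792779922485352, 14.577767372131348), 124.92367553710938)
[554.9 107.1  74. ] [696.5 122.4 100. ] 142.4241903610479 0.1076332713309568
post [692.2 144.  116. ]
```

View pics/c1.png

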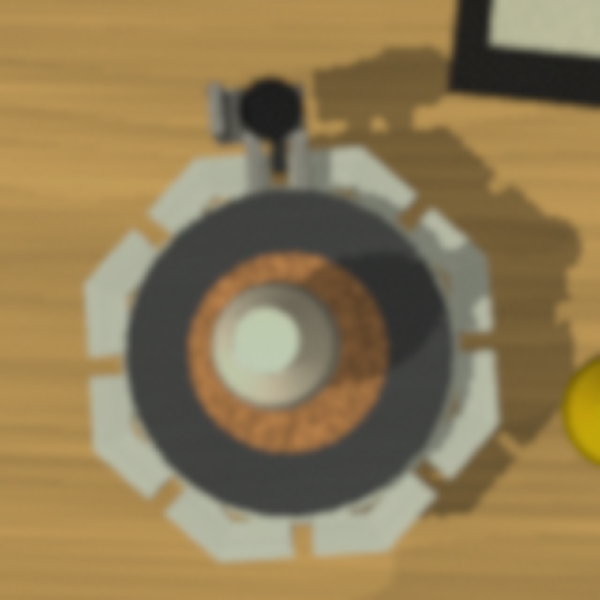

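Emit:
{"method": "arm_command", "body": {
  "steps": [-0.035,0.0256,0,0,-0.035,0.0256,0,0,-0.035,0.0256,0,0,-0.035,0.0256,0,0,-0.035,0.0256,0,0,-0.035,0.0256,0,0,-0.035,0.0256,0,0,-0.035,0.0256,0,0,-0.035,0.0256,0,0,-0.035,0.0256,0,0,-0.035,0.0256,0,0,-0.035,0.0256,0,0,-0.035,0.0256,0,0,-0.035,0.0256,0,0,-0.035,0.0256,0,0,-0.035,0.0256,0,0,-0.035,0.0256,0,0,-0.035,0.0256,0,0,-0.035,0.0256,0,0,-0.034,0.0246,0,0],
  "grip": 0
}}

```text
clock: 2.6
position: [698.0, 124.0, 230.5]
ee_rot: [-0.167, 0.986, -0.0, -0.001]
contact_force: [-0.6, -0.0, 0.1]
gripper_width: -0.2
grasp_force: 0.0
```

Emit:
{"method": "arm_command", "body": {
  "steps": [0,0,0,0.115,0,0,0,0.115,0,0,0,0,0,0,0,0]
}}

```text
clock: 3.1
position: [697.4, 122.6, 231.0]
ee_rot: [-0.054, 0.999, -0.0, -0.0]
contact_force: [0.7, -0.5, 0.4]
gripper_width: 0.1
grasp_force: 0.0
```

```bash
python3 - <<'E'
from h import *
s=read_state();print(s["clock"],s["position"],s["ee_rot"],s["contact_force"],s["gripper_width"])
print(get_calibration("wrist"))
save("wrist","pics/w1.png")
E
```

```text
3.1 [697.39233843 122.59031667 230.99903904] [-5.36057331e-02  9.98562134e-01 -5.50572111e-05 -2.95616709e-04] [ 0.6726716  -0.46133459  0.41541011] 0.07571577052204666
{'camera_matrix': array([[353.43982153,   0.        , 314.73449861],
       [  0.        , 353.43982153, 245.74340643],
       [  0.        ,   0.        ,   1.        ]]), 'k1': -0.023257845377279908, 'cam_to_world': array([[-1.06395844e-01,  9.41133157e-01,  3.20855583e-01,
         6.14391368e+02],
       [ 9.94323084e-01,  1.01105402e-01,  3.31557183e-02,
         1.13206305e+02],
       [-1.23628699e-03,  3.22561744e-01, -9.46547618e-01,
         3.73256622e+02],
       [ 0.00000000e+00,  0.00000000e+00,  0.00000000e+00,
         1.00000000e+00]])}
```

View pics/w1.png

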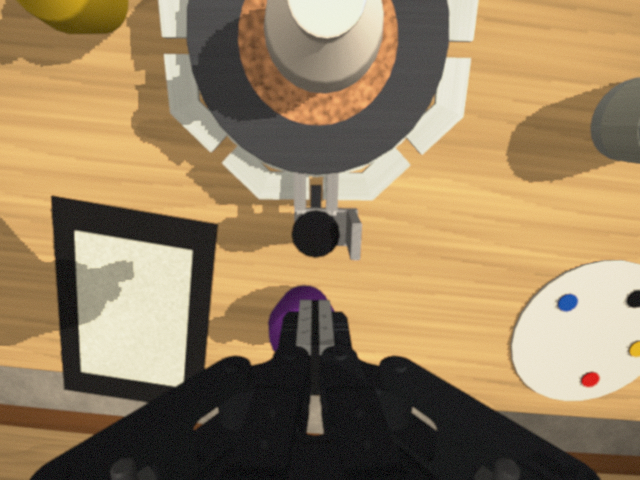

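```bash
python3 - <<'E'
from h import *
H=onz("wrist",(316,233),100);print(H, onz("wrist",(340,233),100)-H, "post top edge corners",onz("wrist",(352,211),116),onz("wrist",(359,258),116), "wheel edges y",onz("wrist",(187,30),74),onz("wrist",(448,30),74))
a=np.array([555,107.]);v=H[:2]-a;print(np.hypot(*v),np.arctan2(v[1],v[0]))
E
```

```text
[696.2 122.6 100. ] [-2.  19.3  0. ] post top edge corners [671.6 146.9 116. ] [708.1 157.5 116. ] wheel edges y [556.5  10.5  74. ] [535.8 204.7  74. ]
142.05914261320885 0.11003533070680348
```

Emit:
{"method": "arm_command", "body": {
  "steps": [0,0.004,0.03,0,0,0,0.04,0,0,0,0.035,0,0,0,0.018,0,0,0,0,0,0,0,0,0]
}}

```text
clock: 3.9
position: [698.3, 126.9, 110.2]
ee_rot: [-0.053, 0.999, 0.0, 0.002]
contact_force: [0.7, -0.4, 0.1]
gripper_width: 0.3
grasp_force: 0.0
```

Emit:
{"method": "arm_command", "body": {
  "steps": [0,0,0.004,0,0,0,0.004,0,0,0,0.004,0,0,0,0.002,0,0,0,0,0,0,0,0,0]
}}

```text
clock: 4.65
position: [697.5, 126.8, 95.4]
ee_rot: [-0.053, 0.999, 0.0, 0.001]
contact_force: [-2.3, 1.0, 5.4]
gripper_width: 0.1
grasp_force: 2.7
```

```bash
python3 - <<'E'
from h import *
s=read_state();print(s["clock"],s["position"],s["contact_force"],s["wrist_torque"])
save("wrist","pics/w2.png")
E
```

```text
4.65 [697.47629812 126.81432058  95.37097633] [-2.2588685   1.00040298  5.35020868] [ 0.15118014  0.45715564 -0.03337319]
```

View pics/w2.png

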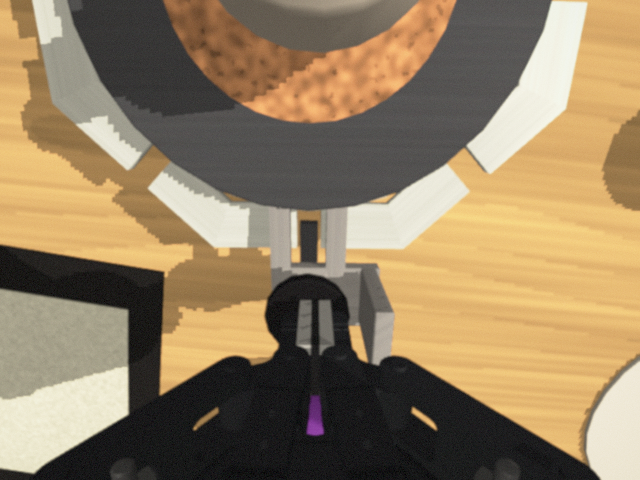

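The fingertip is on the head at about (315,310), just right of its centre, with a gap to the post at (378,310). The measured z and force both put the press at about 4.6 mm, so I press on.

Emit:
{"method": "arm_command", "body": {
  "steps": [0,0,0.003,0,0,0,0.003,0,0,0,0,0,0,0,0,0,0,0,0,0]
}}

```text
clock: 5.32
position: [697.5, 126.8, 89.9]
ee_rot: [-0.053, 0.999, -0.0, 0.001]
contact_force: [-2.1, 0.3, 7.4]
gripper_width: -0.0
grasp_force: 3.5
```

Emit:
{"method": "arm_command", "body": {
  "steps": [0,0.0029,0,-0.02,0.0001,0.0044,0,-0.03,0.0001,0.0058,0,-0.04,0.0001,0.0058,0,-0.04,0.0001,0.0058,0,-0.04,0.0001,0.0058,0,-0.04,0.0001,0.0058,0,-0.04,0.0001,0.0058,0,-0.04,0.0001,0.0058,0,-0.04,0.0001,0.0058,0,-0.04,0.0001,0.0058,0,-0.04,0.0001,0.0058,0,-0.04,0.0001,0.0058,0,-0.04,0.0001,0.0044,0,-0.03,0,0.0029,0,-0.02,0,0,0,0]
}}

```text
clock: 7.32
position: [668.2, 198.0, 89.4]
ee_rot: [-0.318, 0.948, -0.001, -0.001]
contact_force: [-2.9, -2.2, 7.5]
gripper_width: 0.0
grasp_force: 3.5
```

```bash
python3 - <<'E'
from h import *
s=read_state();print(s["clock"],s["position"],s["ee_rot"],s["contact_force"])
p=s["position"][:2]-np.array([553.5,107]);print(np.hypot(*p),np.arctan2(p[1],p[0])-.108)
save("wrist","pics/w3.png")
E
```

```text
7.325 [668.18718508 198.01129708  89.42793068] [-3.17522889e-01  9.48250019e-01 -5.83560750e-04 -8.81153545e-04] [-2.88721739 -2.16393675  7.51149635]
146.41108774943953 0.5628024779898729
```

View pics/w3.png

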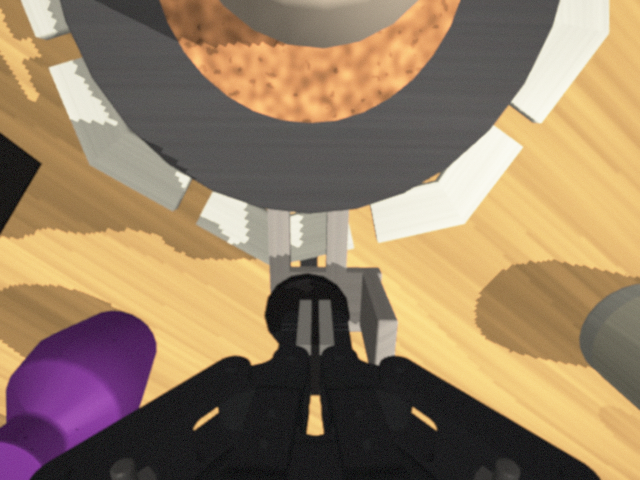

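The head moved with the finger without slipping, and the fingertip is still at about (315,310). The wheel is at about 0.535 rad, and the next slot, at (362,240), is just ahead. I go on to about 0.69, then lift and push by the post.

Emit:
{"method": "arm_command", "body": {
  "steps": [0.0001,0.0044,0,-0.03,0.0001,0.0058,0,-0.04,0.0001,0.0058,0,-0.04,0.0001,0.0044,0,-0.03,0,0.0015,0,-0.01,0,0,0,0,0,0,0,0,0,0,-0.006,0,0,0,-0.006,0,0,0,-0.005,0,0,0,0,0,0,0,0,0]
}}

```text
clock: 8.88
position: [654.2, 215.3, 104.9]
ee_rot: [-0.387, 0.922, 0.0, -0.0]
contact_force: [-0.8, 0.3, 0.2]
gripper_width: 0.3
grasp_force: 0.0
```

```bash
python3 - <<'E'
from h import *
s=read_state();print(s["clock"],s["position"],s["ee_rot"],s["contact_force"])
p=s["position"][:2]-np.array([553.5,107]);print(np.hypot(*p),np.arctan2(p[1],p[0])-.108)
save("wrist","pics/w4.png")
E
```

```text
8.875 [654.18188425 215.28803034 104.88028749] [-3.87498430e-01  9.21870312e-01  4.53147776e-05 -3.03943317e-04] [-0.75466817  0.30986037  0.16547766]
147.86189276696027 0.7137803852573139
```

View pics/w4.png

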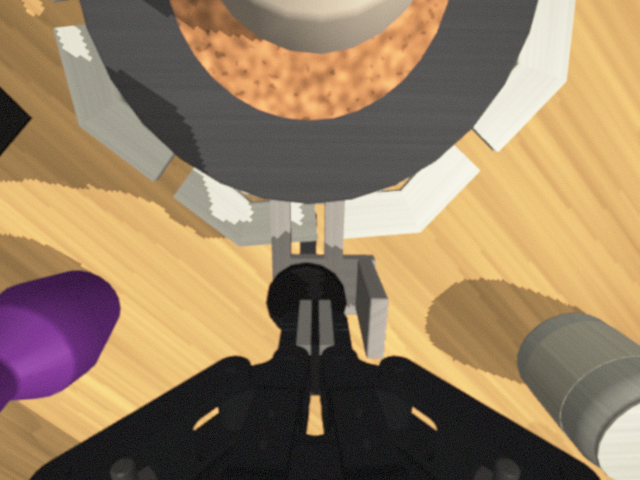

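The finger is clear above the head, and the post is at about (365,310), some 10-15 mm ahead of the fingertip edge. The wheel is at about 0.685 rad. I push slowly.

Emit:
{"method": "arm_command", "body": {
  "steps": [0,0.0022,0,-0.015,0,0.0022,0,-0.015,0,0.0022,0,-0.015,0,0.0022,0,-0.015,0,0.0022,0,-0.015,0,0.0022,0,-0.015,0,0.0022,0,-0.015,0,0.0022,0,-0.015,0,0.0022,0,-0.015,0,0,0,0]
}}

```text
clock: 10.18
position: [639.1, 228.3, 105.4]
ee_rot: [-0.449, 0.894, 0.0, -0.0]
contact_force: [1.0, -1.6, 0.3]
gripper_width: 0.1
grasp_force: 1.1
```

Emit:
{"method": "arm_command", "body": {
  "steps": [0,0.0015,0,-0.01,0,0.0015,0,-0.01,0,0.0015,0,-0.01,0,0,0,0]
}}

```text
clock: 10.68
position: [635.4, 231.3, 105.2]
ee_rot: [-0.462, 0.887, 0.0, -0.0]
contact_force: [0.4, -0.0, 0.8]
gripper_width: -0.2
grasp_force: 0.1
```

```bash
python3 - <<'E'
from h import *
s=read_state();print(s["clock"],s["position"],s["ee_rot"],s["contact_force"])
p=s["position"][:2]-np.array([553.5,107]);print(np.hypot(*p),np.arctan2(p[1],p[0])-.108)
E
```

```text
10.675 [635.38507908 231.34425692 105.24855234] [-4.62290932e-01  8.86728259e-01  2.91016171e-04 -7.05829208e-05] [ 0.42702551 -0.03589317  0.81545185]
148.884721865205 0.8804442965698006
```

Emit:
{"method": "arm_command", "body": {
  "steps": [0,0.0015,0,-0.01,0,0.0015,0,-0.01,0,0.0015,0,-0.01,0,0,0,0]
}}

```text
clock: 11.18
position: [634.3, 232.5, 105.7]
ee_rot: [-0.475, 0.88, -0.001, 0.002]
contact_force: [7.6, -5.6, -2.4]
gripper_width: -0.2
grasp_force: 3.6
```

```bash
python3 - <<'E'
from h import *
s=read_state();print(s["clock"],s["position"],s["contact_force"])
p=s["position"][:2]-np.array([553.5,107]);print(np.hypot(*p),np.arctan2(p[1],p[0])-.108)
save("wrist","pics/w5.png")
E
```

```text
11.175 [634.26440743 232.50244421 105.71598496] [ 7.60084249 -5.6424413  -2.41533061]
149.24393793578972 0.8909839086208877
```

View pics/w5.png

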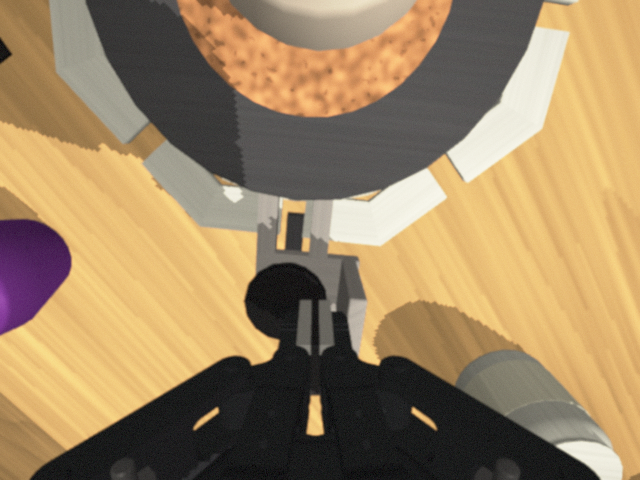

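The tooth sits in the slot at (295,230), and the push stalled at about 9.5 N, so the table is locked. I back off and lift clear.

Emit:
{"method": "arm_command", "body": {
  "steps": [0,-0.004,0,0,0,-0.005,0,0,0,0,-0.01,0,0,0,-0.02,0,0,0,-0.03,0,0,0,-0.04,0,0,0,-0.04,0,0,0,-0.02,0,0,0,0,0,0,0,0,0]
}}

```text
clock: 12.48
position: [638.8, 228.5, 264.2]
ee_rot: [-0.475, 0.88, 0.0, -0.001]
contact_force: [-0.4, 0.7, 0.0]
gripper_width: 0.0
grasp_force: 0.0
```

```bash
python3 - <<'E'
from h import *
s=read_state();print(s["clock"],s["position"],s["contact_force"])
print(get_calibration("wrist")["cam_to_world"][:3,3])
im=save("wrist","pics/w6.png")
m=(im.max(2)<45).astype(np.uint8);m[300:]=0
for c in cv2.findContours(m,cv2.RETR_EXTERNAL,cv2.CHAIN_APPROX_NONE)[0]:
    if cv2.contourArea(c)>600:
        u,r=cv2.minEnclosingCircle(c)
        for z in (94,100):
            H=onz("wrist",u,z);v=H[:2]-np.array([553.5,107]);print(u,r,H,np.hypot(*v),np.arctan2(v[1],v[0])-.108)
E
```

```text
12.475 [638.83141023 228.48462104 264.18912327] [-0.39649375  0.65600816  0.01645421]
[593.24506109 158.35606993 406.50353204]
(305.7188415527344, 219.3766632080078) 20.801555633544922 [643.8 221.   94. ] 145.43070514853454 0.7928878211813959
(305.7188415527344, 219.3766632080078) 20.801555633544922 [642.9 219.8 100. ] 143.93123358048453 0.7926126446884145
(40.5, 87.5) 96.41845703125 [764.1   7.9  94. ] 232.7513050446764 -0.5478197152191245
(40.5, 87.5) 96.41845703125 [760.8  10.8 100. ] 228.53387057502 -0.5424859486736551
```

View pics/w6.png

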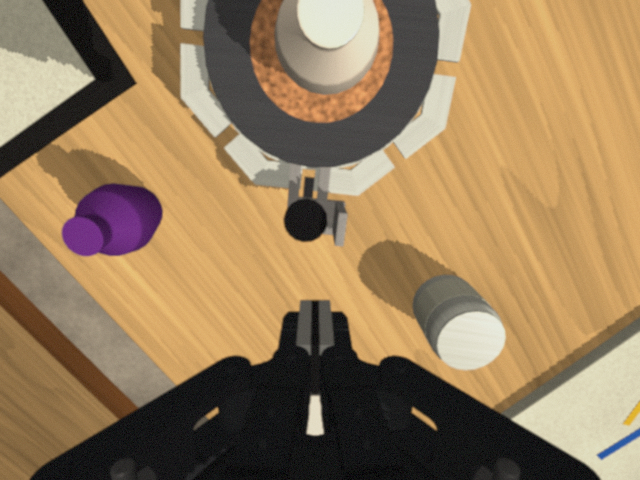

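The wheel reads 0.79 rad, the vase stands upright on the cork at (325,45), the tin is untouched and the tool is clear, so I hand it in.

```bash
python3 -c "
from bench import *
print(job_done())"
```

```text
the job is handed in; nothing more can be done
None
```

The job is handed in, but no verdict came back: the turntable is at the next slot (measured about 0.79 rad) and locked, judged from the push stalling at about 9.5 N, with the vase upright on the wheel and the arm clear of everything.

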